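# Turn the grill brush handle-down in its utensil block

### The arm

A 7-joint arm with a two-finger parallel gripper is mounted at the origin on the work surface. World frame = base frame: x ahead of the robot, y to its left, z up, the work surface at z = 0. Lengths are in m, angles in rad, forces in N, time in s.
With the tool pointing down it reaches from about 0.425 to 0.925 m from the base axis. Payload 6.8 kg.
Tool frame: the origin (TCP) lies between the finger pads; the fingertips stand 17 mm ahead of it and the grasp point (between the pads) lies 2 mm behind it; x points along the fingers, y is the direction in which the jaws open and shut, and the axes are right-handed (so a half turn about x gives the same grasp; the last joint's range is limited). The gripper opens to 85 mm and grips with 20 to 120 N. Pads are 22 mm wide; open, the fingers measure 114 mm over their backs; the gripper's body (76 mm by 85 mm) begins 54 mm behind the grasp point. The pads swing forward as they close: fully open they stand 13 mm farther back than shut.
Start: joints at [-1.299, 0.477, 0.022, 1.555, -0.011, 1.109, -0.083], TCP at [0.25, 0.627, 0.248] pointing down, gripper open.
Joint ranges: [-2.96, 2.96], [-0.34, 2.1], [-1.41, 1.46], [0.24, 2.44], [-1.37, 4.51], [0.17, 1.92], [-2.96, 2.96]. Speed limits (rad/s): [2.39, 2.39, 3.14, 3.14, 3.14, 3.14, 3.14].

### API

Orientations are given as a rotation vector (axis times angle).
In Python, from bench import r gives the robot as it stands. The module is installed in compiled form; this text tells all that it offers.
- The arm moves only by the tool apply_moves, never from a script. Its argument "increments" is text: rows parted by semicolons, each of 7 numbers parted by spaces: the finger opening in mm, from 0 to 85.4, then the shift along the tool's x, y, z normalised to -1 to 1, where 1 is 100 cm, then the turn, a rotation vector about the tool's x, y, z normalised to -1 to 1, where 1 is 0.12 rad. In form: gripper x y z wx wy wz; .... A call has exactly 8 rows; each row shifts and turns the commanded pose from where the row before left it, along the tool's axes as they then stand; what a row does not reach is not made up. A row lasts 1/10 s, in which the tool goes at most 50 mm and 8.59 degrees, less where a joint would pass 70% of its speed; a pose out of reach is approached as far as the arm can. A call with a number of a shift or a turn outside -1 to 1 is refused whole. A call with a gripper value outside its range is refused whole. The fingers move at their own pace and stop on an object; "squeeze" is the grip in N (left out, the last holds). Time passes only in rows, so rows that do not move let the fingers close, or fill a call up. It gives the time, the measured TCP pose, the force and the opening at its end, in the units of the state.
- r.get_obs(): the state, without advancing time (a new reading comes with each control period).
- r.grab_frame(name): name is "scene" or "side" or "wrist"; returns a dict with "color" (400x640x3 uint8, blue, green, red), "fx", "fy", "cx", "cy" (pixels), "origin" and "orientation" of the camera in the world. Camera axes: x right, y up, looking along -z (the intrinsics and any distortion apply to the point x, -y, -z); pixel columns grow to the right and rows downward; lengths in m; the calibration is good to about 2 mm. A picture is of the moment at which its call begins. There is no depth.
- r.hand_in(): hands the job in, once; it reports no verdict.
The state is a dict: "clock": time; "joints": joint angles; "qvel": joint speeds; "tau": joint torques, N m; "tcp_pos": TCP position; "orientation": TCP orientation; "contact_force": force on the tool from outside, world axes, zero at the start; "moment": the same for the moment, N m; "grip_width": finger opening in m.
Only numpy, scipy, OpenCV 4.12 (cv2) and the standard library are available. Lean on these libraries where they do the work, as an engineer would, in place of code of your own. Each camera call takes 0.05 s, during which the arm holds its last target. There are 200 camera calls.

### The job

The grill brush has been put away upside down, standing on its wire head in the utensil block. Pull it out, turn it end for end and lower it (do not drop it) back into the same pocket handle-down, all the way to the bottom, so that its wire head stands up in the air, and let go. Leave the spatula, the tongs and everything else on the trolley standing where they are.

Things in the scene. Friction and masses are not known exactly. Their poses are not given: they have to be found in the camera images.
- grill_brush: Grill brush, 200 mm long, 0.15 kg, symmetric. Origin: centre of the wire head's free end; z runs from there to the handle end: UP at the start, DOWN at the end. 0 to 50 mm along z: steel wire head, 18 mm (x) by 38 mm (y); 50 to 200 mm: wooden handle, 16 mm thick (x) by 24 mm wide (y). Its y lies along the block's y at the start (within 0.05 rad).
- brush_head_end (a point): Centre of the brush's wire-head end face (same point as the brush's origin).
- brush_handle_end (a point): Centre of the brush's handle end face, 200 mm from the head end.
- block: Fixed dark wooden block, 66 (x) by 246 (y) by 84 mm tall; origin: centre of its underside, on the trolley top; x points roughly away from the robot. Three pockets at y = -80, 0, +80 mm, each 32 (x) by 47 mm (y), 76 mm deep (floor 8 mm up). One holds the grill brush head-down, the others the spatula and the tongs head-up, 208 mm high over the trolley top.
- tray: Fixed open wooden tray, 260 (x) by 150 (y) by 50 mm tall, walls and floor 8 mm. Origin: centre of its underside, on the trolley top. The brush can rest across its two long walls (along y), with finger room below, to take a new grip. The canister stands about 80 mm from the centre toward one end of x, the low matchbox toward the other; which is which varies.
- block_hole0 (a point): Centre of the mouth of one pocket of the block (84 mm above the trolley top, 76 mm above the pocket's floor).
- block_hole1 (a point): Centre of the mouth of one pocket of the block (84 mm above the trolley top, 76 mm above the pocket's floor).
- block_hole2 (a point): Centre of the mouth of one pocket of the block (84 mm above the trolley top, 76 mm above the pocket's floor).
- spatula: Bystander in the block: grey silicone spatula standing head-up, chunky wooden handle 24 x 38 x 105 mm down in its pocket, flat head 10 x 56 mm (56 along y), 200 mm long. Origin: centre of its bottom end.
- tongs: Bystander in the block: closed steel tongs standing tips-up, 26 x 38 mm and 200 mm long, black hinge end down in its pocket. Origin: centre of its bottom end.
- canister: Bystander: clear plastic canister with a lid, 60 mm diameter, 110 mm tall, standing in one end of the tray. Origin: centre of its underside.
- matchbox: Bystander: flat cardboard matchbox, 65 x 110 x 18 mm, lying in the other end of the tray, well below the rim. Origin: centre of its underside.
- mug: Bystander: white ceramic mug, 80 mm diameter (the handle sticks out about 30 mm further along its +y), 90 mm tall. Origin: centre of its underside.
- grinder: Bystander: wooden pepper grinder, 52 mm diameter, 165 mm tall, near the far edge, where other equipment up to 175 mm tall is fixed (taller things only at the far left and right sides). The trolley top between the robot and the block and tray is clear. Origin: centre of its underside.
Things that resemble listed ones, but are neither listed nor needed, are in the scene too. Leave any green or yellow look-alike of the grill_brush alone.

How it is judged:
On the way, in this order (a step that is already met when the one before it is completed fails the run):
1. the brush is pulled right out of its pocket, its head above the block's top (height (world z) of brush_head_end above 0.086 m), for 0.1 s.
2. out of the pocket, the brush is turned until it stands or hangs head-up (within 0.7 rad of upright) (height (world z) of brush_head_end above 0.2 m and angle between grill_brush's own z axis and vertical above 2.4 rad and height (world z) of brush_handle_end above 0.03 m), for 0.1 s.
At the end, for the whole second after the job is handed in: The brush rests in the block, handle end within 12 mm of the pocket floor, head end over 170 mm above the trolley top (a slight lean is fine); spatula, tongs, canister, mug and grinder tilted under 0.4 rad; all bystanders within 40 mm of their starts (z of brush_handle_end in the frame of block below 0.02 m and x of brush_handle_end in the frame of block between -0.033 and 0.033 m and y of brush_handle_end in the frame of block between -0.123 and 0.123 m and height (world z) of brush_head_end above 0.17 m and linear speed of grill_brush below 0.08 m/s and angle between each of spatula, tongs, canister, mug, grinder's own z axis and vertical below 0.4 rad and distance of each of spatula, tongs, canister, matchbox, mug, grinder from where it was at the start of the episode below 0.04 m); the robot touches nothing.
It fails at once if a bystander is knocked over or moved by more than 40 mm (angle between any of spatula, tongs, canister, mug, grinder's own z axis and vertical above 0.6 rad or distance of any of spatula, tongs, canister, matchbox, mug, grinder from where it was at the start of the episode above 0.04 m).
It fails at once if the brush is dropped into the pocket from more than about 40 mm instead of being lowered (linear speed of grill_brush above 0.85 m/s and z of brush_handle_end in the frame of block below 0.06 m and x of brush_handle_end in the frame of block between -0.033 and 0.033 m and y of brush_handle_end in the frame of block between -0.123 and 0.123 m).
It fails at once if the brush falls onto the floor (height (world z) of brush_head_end below -0.05 m).
It also fails if it takes over 69 s, if anything falls off the work surface, if the arm or the gripper's body presses on something with over 40 N, if the wrist force passes 120 N, or if a joint passes its speed limit or range.

## Working session

There is one attempt and no reset: what is moved stays moved. The work goes in short steps, Python scripts to look and compute and a tool call to move; the robot and the scene stay as the last step left them, time stands still between calls to the robot, and variables do not carry over. Pictures are saved under pics/ and viewed, about 8 in all and at most 12, crops included, and the job is handed in when it is done.

Besides the shell and the picture viewer there is one more tool, called after "Request:" as a command line: name --argument value ..., lists and objects as JSON in quotes. apply_moves: Moves the arm, as the interface text tells. Scaled input: -1 to 1 covers 100 cm each way for a shift and 0.12 rad each way for a turn. Its arguments: {"type":"object","properties":{"increments":{"type":"string"},"squeeze":{"type":"number"}},"required":["increments"]}

```bash
mkdir -p pics; cat > h.py <<'E'
import numpy as np, cv2
from scipy.spatial.transform import Rotation as R
from bench import r
def cam(n):
    f=r.grab_frame(n); o=np.array(f["orientation"],float)
    f["R"]=R.from_rotvec(o).as_matrix() if o.size==3 else o.reshape(3,3)
    f["o"]=np.array(f["origin"],float); return f
def ray(f,u,v):
    d=np.array([(u-f["cx"])/f["fx"],-(v-f["cy"])/f["fy"],-1.]); return f["R"]@d
def atz(f,u,v,z):
    d=ray(f,u,v); return f["o"]+d*(z-f["o"][2])/d[2]
def proj(f,p):
    c=f["R"].T@(np.array(p)-f["o"]); return np.array([f["cx"]+f["fx"]*c[0]/-c[2], f["cy"]-f["fy"]*c[1]/-c[2]])
def tri(*l):
    A=np.zeros((3,3));b=np.zeros(3)
    for f,u,v in l:
        d=ray(f,u,v);d/=np.linalg.norm(d);P=np.eye(3)-np.outer(d,d);A+=P;b+=P@f["o"]
    return np.linalg.solve(A,b)
E
python3 - <<'E'
from h import *
import pickle
D={}
for n in("scene","side","wrist"):
    f=cam(n);D[n]=f;cv2.imwrite(f"pics/{n}0.png",f["color"]);print({k:np.round(v,3).tolist() for k,v in f.items() if k not in("color",)})
pickle.dump(D,open("D0.pkl","wb"))
print(r.get_obs())
E
```

```text
{'fx': 487.522, 'fy': 487.522, 'cx': 322.175, 'cy': 200.943, 'origin': [1.422, 0.024, 1.004], 'orientation': [0.59, 0.569, 1.486], 'R': [[0.01, -0.737, 0.676], [1.0, 0.0, -0.014], [0.01, 0.676, 0.737]], 'o': [1.422, 0.024, 1.004]}
{'fx': 414.519, 'fy': 414.519, 'cx': 324.433, 'cy': 196.491, 'origin': [0.48, 0.696, 0.822], 'orientation': [0.128, -1.146, -2.741], 'R': [[-0.982, 0.121, -0.143], [-0.187, -0.691, 0.698], [-0.015, 0.713, 0.701]], 'o': [0.48, 0.696, 0.822]}
{'fx': 331.742, 'fy': 331.742, 'cx': 319.824, 'cy': 198.0, 'origin': [0.175, 0.656, 0.373], 'orientation': [-0.28, -0.189, 1.182], 'R': [[0.37, -0.883, -0.29], [0.929, 0.351, 0.117], [-0.001, -0.313, 0.95]], 'o': [0.175, 0.656, 0.373]}
{'clock': 0.15, 'joints': array([-1.29912901,  0.47761129,  0.02237008,  1.55619612, -0.01153259,
        1.10933605, -0.08311768]), 'qvel': array([ 1.93234051e-03, -9.99830950e-04, -1.27018660e-03, -3.99437461e-03,
        6.65819926e-04, -1.76647670e-03,  5.33360916e-05]), 'tau': array([ 1.98346323e-03, -5.96931696e+01,  1.60973243e+00, -2.81494296e+01,
        1.26041166e-02,  6.41513892e-03, -1.50055584e-06]), 'tcp_pos': array([0.25007385, 0.62650111, 0.24756071]), 'orientation': array([ 0.29686606,  1.55036892, -0.29909226]), 'contact_force': array([0.33781789, 0.47302656, 0.33529936]), 'moment': array([ 0.01395605, -0.0015243 ,  0.04555838]), 'grip_width': 0.08542912033214187}
```

View pics/scene0.png

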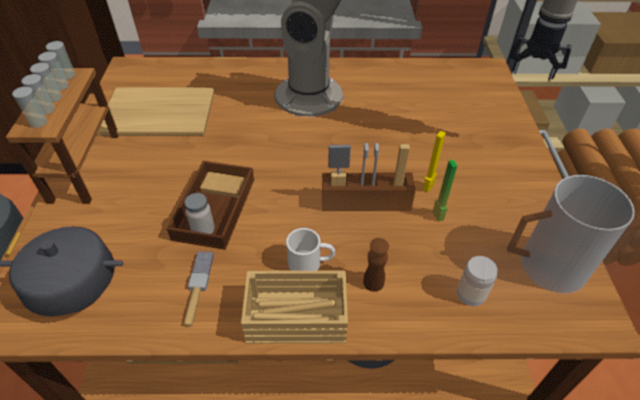

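View pics/side0.png

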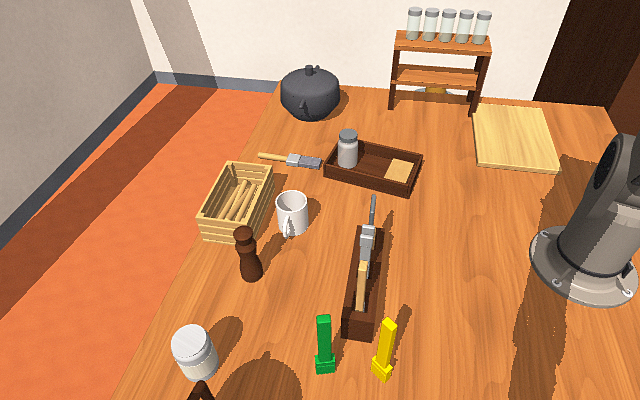

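The scene view shows the block at (322–413, 172–210), with the spatula at (339,160), the tongs at (370,165) and a wooden handle standing up at (402,165). The look-alikes are yellow at (434,162) and green at (445,190), both outside the block. The handle at (402,165) fits: it is wooden, in a pocket and head-down. The tray is at (213,203), with the canister at (200,213) on the far end and the matchbox at (222,183) on the near end. Next, one enlarged crop to confirm.

```bash
python3 - <<'E'
import pickle,cv2,numpy as np
D=pickle.load(open("D0.pkl","rb"))
a=cv2.resize(D["scene"]["color"][125:225,300:470],None,fx=4,fy=4,interpolation=cv2.INTER_CUBIC)[:, :400*2]
b=cv2.resize(D["side"]["color"][180:350,310:420],None,fx=3.5,fy=3.5,interpolation=cv2.INTER_CUBIC)
cv2.imwrite("pics/c1.png",a[:400,:680]);cv2.imwrite("pics/c2.png",b)
c=cv2.resize(D["scene"]["color"][150:255,160:270],None,fx=3.5,fy=3.5,interpolation=cv2.INTER_CUBIC)
h=np.zeros((600,385+385,3),np.uint8);h[:b.shape[0],:385]=b[:600];h[:c.shape[0],385:]=c;cv2.imwrite("pics/c2.png",h)
E
```

```text
(no output)
```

View pics/c1.png

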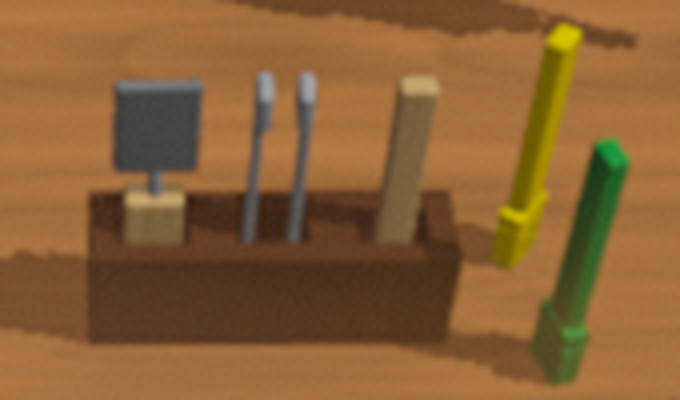

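View pics/c2.png

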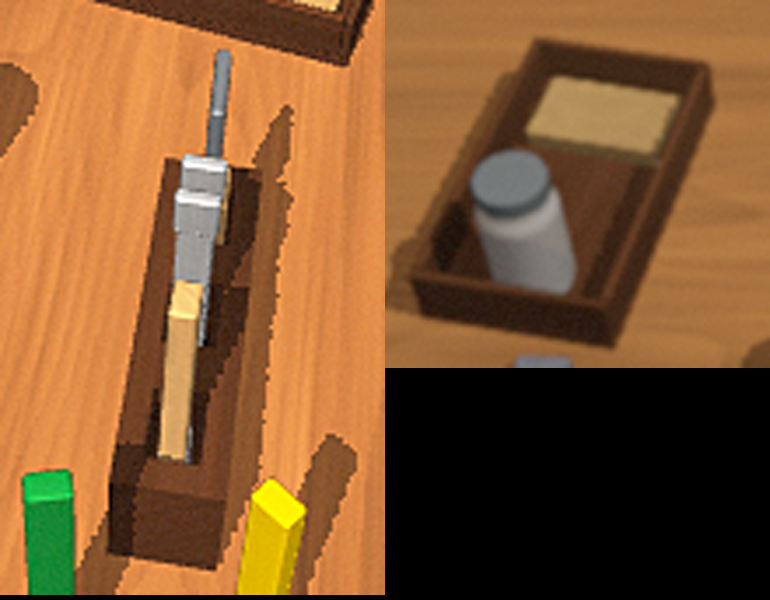

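```bash
python3 - <<'E'
from h import *
import pickle
D=pickle.load(open("D0.pkl","rb"));S=D["scene"];T=D["side"]
s=lambda u,v:(300+u/4-.4,125+v/4-.4)
t=lambda u,v:(310+u/3.5-.4,180+v/3.5-.4)
w=lambda u,v:(160+(u-385)/3.5-.4,150+v/3.5-.4)
print("block scene",[np.round(atz(S,*s(*p),.084),3).tolist() for p in[(89,262),(460,262),(450,191),(90,191)]])
print("block side",[np.round(atz(T,*t(*p),.084),3).tolist() for p in[(166,158),(262,170),(225,500),(110,482)]])
print("brush tri",tri((S,*s(419,86)),(T,*t(187,300))))
print("brush scene",atz(S,*s(419,86),.208),"side",atz(T,*t(187,300),.208))
print("brush top corners",[np.round(atz(S,*s(*p),.208),3).tolist() for p in[(398,95),(438,95),(437,78),(403,78)]],[np.round(atz(T,*t(*p),.208),3).tolist() for p in[(176,283),(202,286),(199,317),(170,315)]])
print("tray",[np.round(atz(S,*w(*p),.05),3).tolist() for p in[(537,38),(712,64),(612,312),(412,280)]])
print("tray side",[np.round(atz(T,*p,.05),3).tolist() for p in[(338,141),(423,156),(410,184),(324,166)]])
print(R.from_rotvec(r.get_obs()["orientation"]).as_matrix().round(3))
E
```

```text
block scene [[0.54, 0.042, 0.084], [0.54, 0.285, 0.084], [0.473, 0.287, 0.084], [0.473, 0.043, 0.084]]
block side [[0.537, 0.042, 0.084], [0.472, 0.041, 0.084], [0.472, 0.286, 0.084], [0.536, 0.287, 0.084]]
brush tri [0.50444153 0.245569   0.20572487]
brush scene [0.50765814 0.24523261 0.208     ] side [0.50405284 0.24668187 0.208     ]
brush top corners [[0.516, 0.231, 0.208], [0.516, 0.256, 0.208], [0.5, 0.257, 0.208], [0.5, 0.236, 0.208]] [[0.511, 0.237, 0.208], [0.497, 0.236, 0.208], [0.497, 0.256, 0.208], [0.511, 0.258, 0.208]]
tray [[0.39, -0.297, 0.05], [0.42, -0.151, 0.05], [0.674, -0.2, 0.05], [0.645, -0.347, 0.05]]
tray side [[0.642, -0.319, 0.05], [0.385, -0.289, 0.05], [0.417, -0.161, 0.05], [0.662, -0.195, 0.05]]
[[-0.     0.371  0.929]
 [-0.001  0.929 -0.371]
 [-1.    -0.001  0.   ]]
```

The crop confirms it: the wooden handle stands in the +y pocket, at world (0.505, 0.245). Its top measures z≈0.206, against 0.208 expected.

If a horizontal grip along +x with the jaws along y is reachable, a half turn about the tool's x axis flips the brush without a regrip. I'll lift and start tilting to see how the joints behave.

Request:
apply_moves --increments "85 -0.04 0 0 0 0 0; 85 -0.04 -0.02 0.01 0 0 0; 85 -0.02 -0.03 0.01 0 -0.92 0.37; 85 0 0 0 0 -0.92 0.37; 85 0 0 0 0 -0.92 0.37; 85 0 0 0 0 -0.92 0.37; 85 0 0 0 0 -0.92 0.37; 85 0 0 0 0 0 0" --squeeze 60

```text
clock: 0.95
tcp_pos: [0.2459, 0.5735, 0.346]
orientation: [0.343, 0.965, -0.179]
contact_force: [-1.1, -0.4, -0.1]
grip_width: 0.085
```

```bash
cat >> h.py <<'E'
def st():
    o=r.get_obs();M=R.from_rotvec(o["orientation"]).as_matrix()
    print("t",round(o["clock"],2),"q",np.round(o["joints"],3).tolist(),"p",np.round(o["tcp_pos"],4).tolist(),"w",round(o["grip_width"]*1000,1),"F",np.round(o["contact_force"],1).tolist());print("axes(cols)",M.round(3).tolist())
    return o,M
def to(axes_cols,p,n=None):
    """rows: world shift+turn still needed, in tool axes/units"""
    o,M=st();G=np.array(axes_cols,float).T
    w=R.from_matrix(M.T@G).as_rotvec();d=M.T@(np.array(p)-o["tcp_pos"])
    print("shift tool(units)",d.round(4).tolist(),"turn tool(units)",(w/.12).round(2).tolist(),"world d",(np.array(p)-o["tcp_pos"]).round(4).tolist())
E
python3 -c "
from h import *
to([(1,0,0),(0,1,0),(0,0,1)],(.4,.25,.35));to([(1,0,0),(0,-1,0),(0,0,-1)],(.4,.25,.35))"
```

```text
t 0.95 q [-1.625, 0.276, 0.089, 1.748, 0.625, 1.175, -0.605] p [0.2459, 0.5735, 0.346] w 85.0 F [-1.1, -0.4, -0.1]
axes(cols) [[0.56, 0.3, 0.772], [0.002, 0.932, -0.363], [-0.828, 0.205, 0.521]]
shift tool(units) [0.0822, -0.2544, 0.2387] turn tool(units) [-2.86, -8.04, 1.49] world d [0.1541, -0.3235, 0.004]
t 0.95 q [-1.625, 0.276, 0.089, 1.748, 0.625, 1.175, -0.605] p [0.2459, 0.5735, 0.346] w 85.0 F [-1.1, -0.4, -0.1]
axes(cols) [[0.56, 0.3, 0.772], [0.002, 0.932, -0.363], [-0.828, 0.205, 0.521]]
shift tool(units) [0.0822, -0.2544, 0.2387] turn tool(units) [20.62, 2.04, 10.96] world d [0.1541, -0.3235, 0.004]
```

Request:
apply_moves --increments "85 0.01 -0.032 0.028 -0.36 -1 0.19; 85 0.012 -0.033 0.024 -0.36 -1 0.19; 85 0.014 -0.034 0.02 -0.36 -1 0.19; 85 0.015 -0.036 0.016 -0.36 -1 0.19; 85 0.016 -0.037 0.012 -0.36 -1 0.19; 85 0.018 -0.038 0.008 -0.36 -1 0.19; 85 0.02 -0.04 0.004 -0.36 -1 0.19; 85 0.02 -0.04 0 -0.34 -1 0.19"

```text
clock: 1.75
tcp_pos: [0.3536, 0.3297, 0.3342]
orientation: [-0.013, 0.149, -0.052]
contact_force: [-0.8, 0.4, -0.2]
grip_width: 0.0854
```

```bash
python3 -c "
from h import *
to([(1,0,0),(0,1,0),(0,0,1)],(.4,.25,.35))"
```

```text
t 1.75 q [-1.406, 0.28, -0.23, 2.424, 1.435, 1.54, -1.12] p [0.3536, 0.3297, 0.3342] w 85.4 F [-0.8, 0.4, -0.2]
axes(cols) [[0.988, 0.051, 0.149], [-0.053, 0.999, 0.009], [-0.148, -0.016, 0.989]]
shift tool(units) [0.0476, -0.0775, 0.0218] turn tool(units) [0.11, -1.24, 0.43] world d [0.0464, -0.0797, 0.0158]
```

Request:
apply_moves --increments "60 0.012 -0.005 0 0.01 -0.3 0.1; 60 0.014 -0.01 0 0.02 -0.3 0.1; 60 0.014 -0.012 0 0.02 -0.3 0.1; 60 0.014 -0.012 0 0.02 -0.3 0.1; 60 0.012 -0.012 -0.008 0 0 0; 60 0.01 -0.012 -0.01 0 0 0; 60 0 -0.012 -0.01 0 0 0; 60 0 0 -0.01 0 0 0"

```text
clock: 2.55
tcp_pos: [0.4147, 0.3078, 0.2963]
orientation: [-0.055, 0.062, -0.051]
contact_force: [0.1, 0.8, 0.3]
grip_width: 0.06
```

```bash
python3 -c "
from h import *
to([(1,0,0),(0,1,0),(0,0,1)],(.43,.245,.25))"
```

```text
t 2.55 q [-0.684, 0.592, -0.87, 2.434, 1.746, 1.915, -1.17] p [0.4147, 0.3078, 0.2963] w 60.0 F [0.1, 0.8, 0.3]
axes(cols) [[0.997, 0.049, 0.063], [-0.052, 0.997, 0.053], [-0.06, -0.056, 0.997]]
shift tool(units) [0.0213, -0.0593, -0.0485] turn tool(units) [0.46, -0.51, 0.42] world d [0.0153, -0.0628, -0.0463]
```

```bash
cat > fk.py <<'E'
import numpy as np,itertools
from scipy.spatial.transform import Rotation as R
from scipy.optimize import least_squares
D=[([-1.29912901,0.47761129,0.02237008,1.55619612,-0.01153259,1.10933605,-0.08311768],[.25007,.6265,.24756],[0.29686606,1.55036892,-0.29909226]),
([-1.625,0.276,0.089,1.748,0.625,1.175,-0.605],[0.2459,0.5735,0.346],[.343,.965,-.179]),
([-1.406,0.28,-0.23,2.424,1.435,1.54,-1.12],[0.3536,0.3297,0.3342],[-.013,.149,-.052]),
([-0.684,0.592,-0.87,2.434,1.746,1.915,-1.17],[0.4147,0.3078,0.2963],[-.055,.062,-.051])]
def fk(x,s,q,full=False):
    # x: yaw0, toolroll, d1, a, e1, e2, b, e3, t, (e1 elbow offset before q4, e2 after, e3 wrist offset)
    y0,tr,d1,a,e1,e2,b,e3,t=x
    rz=lambda v:R.from_euler('z',v);ry=lambda v:R.from_euler('y',v)
    M=rz(s[0]*q[0]+y0);p=np.array([0,0,d1]);P=[p]
    M=M*ry(q[1])*rz(s[1]*q[2]);p=p+M.apply([e1,0,a]);P.append(p)
    M=M*ry(q[3])*rz(s[2]*q[4]);p=p+M.apply([0,0,b])+ (M*rz(-s[2]*q[4])).apply([e2,0,0]);P.append(p)
    M=M*ry(q[5]);p=p+M.apply([e3,0,t])
    M=M*rz(s[3]*q[6]+tr)*R.from_matrix(np.array([[0,0,1],[0,1,0],[1,0,0]])@np.diag([1,1,-1]))
    P.append(p);return p,M,P
def res(x,s):
    o=[]
    for q,p,w in D:
        pp,M,_=fk(x,s,q);o+=list(5*(pp-p));o+=list((M.inv()*R.from_rotvec(w)).as_rotvec())
    return o
def fit():
    best=[]
    for s in itertools.product([1,-1],repeat=4):
        for y in(0,2.1,-2.1):
            for tr in(0,2.1,-2.1):
                f=least_squares(res,[y,tr,.33,.4,0,0,.4,0,.3],args=(s,));best.append((f.cost,s,f.x))
    best.sort(key=lambda b:b[0]);return best
if __name__=="__main__":
    b=fit()
    for c,s,x in b[:4]:print(c,s,x.round(4).tolist())
    print(np.round(res(b[0][2],b[0][1]),3))
    np.savez("fk.npz",s=b[0][1],x=b[0][2])
E
python3 fk.py
```

```text
0.012772015218008664 (-1, -1, -1, -1) [-0.0759, 1.5318, 0.3662, 0.4603, 0.0049, -0.0325, 0.4456, -0.0463, 0.3535]
0.012772015218008853 (-1, -1, -1, -1) [-0.0759, 1.5318, 0.3662, 0.4603, 0.0049, -0.0325, 0.4456, -0.0463, 0.3535]
0.012772015218009209 (-1, -1, -1, -1) [-0.0759, -4.7514, 0.3662, 0.4603, 0.0049, -0.0325, 0.4456, -0.0463, 0.3535]
0.012772015218009265 (-1, -1, -1, -1) [-0.0759, 1.5318, 0.3662, 0.4603, 0.0049, -0.0325, 0.4456, -0.0463, 0.3535]
[-0.049  0.02   0.009 -0.037 -0.     0.    -0.01   0.    -0.011 -0.025
  0.015  0.04  -0.002 -0.026 -0.042  0.026 -0.003  0.075  0.004  0.032
  0.044  0.035 -0.005  0.075]
```

```bash
cat > fk2.py <<'E'
from fk import *
def fk2(x,q):
    rz=lambda v:R.from_euler('z',v);ry=lambda v:R.from_euler('y',v)
    l=x[9:]  # lateral y offsets 4, tool tilt 2, tool lateral
    d1,a,e1,e2,b,e3,t=x[2:9]
    M=rz(x[0]-q[0]);p=np.array([0,0,d1])+M.apply([l[0],l[1],0])
    M=M*ry(q[1]);M=M*rz(-q[2]);p=p+M.apply([e1,l[2],a]);P=[p]
    M=M*ry(q[3]);p=p+M.apply([e2,l[3],0]);M=M*rz(-q[4]);p=p+M.apply([0,0,b]);P.append(p)
    M=M*ry(q[5]);p=p+M.apply([e3,l[4],t])
    M=M*rz(x[1]-q[6])*R.from_rotvec([l[5],l[6],0])*R.from_matrix(np.array([[0,0,1],[0,1,0],[1,0,0]])@np.diag([1,1,-1]))
    P.append(p);return p,M,P
def res2(x,w=1):
    o=[]
    for q,p,v in D:
        pp,M,_=fk2(x,q);o+=list(5*(pp-p));o+=list((M.inv()*R.from_rotvec(v)).as_rotvec())
    return np.r_[o,.02*np.array(x[9:])]
x0=np.r_[np.load("fk.npz")["x"],np.zeros(7)]
if __name__=="__main__":
    f=least_squares(res2,x0);print(f.cost,f.x.round(3).tolist());print(f.fun[:24].round(3).tolist());np.save("x2.npy",f.x)
E
python3 fk2.py
```

```text
2.1713422111419117e-06 [-0.0, 1.57, 0.287, 0.541, 0.0, 0.0, 0.472, -0.001, 0.31, 0.0, -0.03, -0.016, -0.016, -0.0, -0.0, 0.0]
[-0.0, -0.0, -0.0, 0.0, -0.0, -0.0, 0.0, 0.0, 0.0, -0.0, 0.0, 0.0, -0.0, 0.0, 0.0, -0.001, -0.0, 0.001, 0.0, -0.0, -0.0, 0.001, 0.0, -0.001]
```

```bash
cat > ik.py <<'E'
from fk2 import *
X=np.load("x2.npy")
lo=np.array([-2.96,-.34,-1.41,.24,-1.37,.17,-2.96])+.03;hi=np.array([2.96,2.1,1.46,2.44,4.51,1.92,2.96])-.03
def ik(p,G,seeds=30,q0=None,rng=np.random.default_rng(0)):
    out=[]
    for i in range(seeds):
        s=lo+(hi-lo)*rng.random(7) if q0 is None or i>0 else np.clip(q0,lo,hi)
        def f(q):
            pp,M,_=fk2(X,q);return np.r_[5*(pp-p),(M.inv()*G).as_rotvec(),1e-3*(q-(s if q0 is None else q0))]
        try:r_=least_squares(f,s,bounds=(lo,hi))
        except Exception:continue
        e=np.linalg.norm(r_.fun[:6])
        out.append((e,r_.x))
    out.sort(key=lambda t:t[0]);return out
def G(c):return R.from_matrix(np.array(c,float).T)
if __name__=="__main__":
    for name,c in (("+z",[(1,0,0),(0,1,0),(0,0,1)]),("-z",[(1,0,0),(0,-1,0),(0,0,-1)])):
        for p in [(.42,.245,.11),(.505,.245,.11),(.505,.245,.2),(.505,.245,.33)]:
            b=ik(p,G(c),20);print(name,p,[ (round(e,4),q.round(2).tolist()) for e,q in b[:3]], [z.round(2).tolist() for z in fk2(X,b[0][1])[2][:2]])
E
python3 ik.py
```

```text
+z (0.42, 0.245, 0.11) [(np.float64(0.1293), [-1.15, 1.12, -0.23, 2.41, 1.69, 1.89, -1.92]), (np.float64(0.1293), [-1.15, 1.12, -0.23, 2.41, 1.69, 1.89, -1.92]), (np.float64(0.1293), [-1.15, 1.12, -0.23, 2.41, 1.69, 1.89, -1.92])] [[0.24, 0.43, 0.52], [0.12, 0.29, 0.09]]
+z (0.505, 0.245, 0.11) [(np.float64(0.0267), [-0.9, 1.06, -0.2, 2.41, 2.06, 1.89, -1.76]), (np.float64(0.0267), [-0.9, 1.06, -0.2, 2.41, 2.06, 1.89, -1.76]), (np.float64(0.0267), [-0.9, 1.06, -0.2, 2.41, 2.06, 1.89, -1.76])] [[0.33, 0.34, 0.55], [0.2, 0.25, 0.11]]
+z (0.505, 0.245, 0.2) [(np.float64(0.1163), [-0.73, 0.83, -0.44, 2.41, 2.02, 1.89, -1.47]), (np.float64(0.1163), [-0.73, 0.83, -0.44, 2.41, 2.02, 1.89, -1.47]), (np.float64(0.1163), [-0.73, 0.83, -0.44, 2.41, 2.02, 1.89, -1.47])] [[0.33, 0.24, 0.65], [0.2, 0.28, 0.2]]
+z (0.505, 0.245, 0.33) [(np.float64(0.1021), [-0.17, 0.63, -1.11, 2.41, 2.08, 1.89, -0.98]), (np.float64(0.1021), [-0.17, 0.63, -1.11, 2.41, 2.08, 1.89, -0.98]), (np.float64(0.1021), [-0.17, 0.63, -1.11, 2.41, 2.08, 1.89, -0.98])] [[0.33, 0.02, 0.72], [0.2, 0.28, 0.34]]
-z (0.42, 0.245, 0.1
[... 347 characters left out ...]
at64(0.0271), [-0.9, 1.06, -0.2, 2.41, 2.06, 1.89, 1.38]), (np.float64(0.0271), [-0.9, 1.06, -0.2, 2.41, 2.06, 1.89, 1.38])] [[0.33, 0.34, 0.55], [0.2, 0.25, 0.11]]
-z (0.505, 0.245, 0.2) [(np.float64(0.1165), [-0.73, 0.83, -0.44, 2.41, 2.02, 1.89, 1.67]), (np.float64(0.1165), [-0.73, 0.83, -0.44, 2.41, 2.02, 1.89, 1.67]), (np.float64(0.1165), [-0.73, 0.83, -0.44, 2.41, 2.02, 1.89, 1.67])] [[0.33, 0.24, 0.65], [0.2, 0.28, 0.2]]
-z (0.505, 0.245, 0.33) [(np.float64(0.1021), [-0.17, 0.63, -1.11, 2.41, 2.08, 1.89, 2.17]), (np.float64(0.1021), [-0.17, 0.63, -1.11, 2.41, 2.08, 1.89, 2.17]), (np.float64(0.1021), [-0.17, 0.63, -1.11, 2.41, 2.08, 1.89, 2.17])] [[0.33, 0.02, 0.72], [0.2, 0.28, 0.34]]
```

```bash
cat > t.py <<'E'
from ik import *
for th in (.15,.3,.4,.6,1.0,1.57):
    for z in (.105,.16,.21,.3):
        row=[]
        for sg in (1,-1):
            g=R.from_euler('z',-th)*G([(1,0,0),(0,sg,0),(0,0,sg)])
            b=ik((.503,.245,z),g,8);row.append((round(b[0][0],4),b[0][1].round(2).tolist(),fk2(X,b[0][1])[2][1].round(2).tolist()))
        print(th,z,row)
E
python3 t.py; python3 - <<'E'
from h import *
import pickle
D=pickle.load(open("D0.pkl","rb"));S=D["scene"];T=D["side"]
s=lambda u,v:(300+u/4-.4,125+v/4-.4);t=lambda u,v:(310+u/3.5-.4,180+v/3.5-.4)
print("yellow top",tri((S,*s(563,36)),(T,390,322)),"green top",tri((S,*s(610,152)),(T,323,318)))
print("yellow base",atz(S,*s(508,262),0),atz(T,383,380,0),"green base",atz(S,*s(560,380),0),atz(T,325,373,0))
print("pitcher rim pts",[tri((S,u,v)) if 0 else atz(S,u,v,.2).round(3).tolist() for u,v in((550,200),(630,200),(592,180))],atz(S,555,285,0),atz(S,475,300,0))
E
```

```text
0.15 0.105 [(np.float64(0.0), [-1.53, 1.15, 0.4, 2.38, 1.76, 1.26, -1.97], [0.2, 0.29, 0.11]), (np.float64(0.0), [-0.87, 1.05, -0.29, 2.35, 1.92, 1.89, 1.45], [0.2, 0.29, 0.11])]
0.15 0.16 [(np.float64(0.0), [-1.14, 0.89, -0.01, 2.41, 1.84, 1.62, -1.72], [0.2, 0.29, 0.16]), (np.float64(0.0), [-1.15, 0.89, -0.01, 2.41, 1.84, 1.62, 1.42], [0.2, 0.29, 0.16])]
0.15 0.21 [(np.float64(0.0052), [-0.73, 0.8, -0.48, 2.41, 1.93, 1.89, -1.46], [0.2, 0.29, 0.21]), (np.float64(0.0054), [-0.73, 0.8, -0.48, 2.41, 1.93, 1.89, 1.68], [0.2, 0.29, 0.21])]
0.15 0.3 [(np.float64(0.0087), [-0.48, 0.62, -0.79, 2.41, 1.94, 1.89, -1.19], [0.2, 0.29, 0.3]), (np.float64(0.0089), [-0.48, 0.62, -0.79, 2.41, 1.94, 1.89, 1.95], [0.2, 0.29, 0.3])]
0.3 0.105 [(np.float64(0.0), [-1.14, 1.01, -0.04, 2.27, 1.68, 1.62, -1.71], [0.21, 0.34, 0.11]), (np.float64(0.0), [-1.35, 1.05, 0.19, 2.29, 1.62, 1.41, 1.38], [0.21, 0.34, 0.11])]
0.3 0.16 [(np.float64(0.0), [-1.19, 0.88, 0.02, 2.32, 1.66, 1.56, -1.63], [0.21, 0.34, 0.16]), (np.float64(0.0), [-0.81, 0.91, -0.41, 2.3, 1.77, 1.89, 1.61], [0.21, 0.34, 0.16])]
0.3 0.21 [(np.
[... 2884 characters left out ...]
 0.43, 1.76, -0.73], [0.5, 0.55, 0.21]), (np.float64(0.0), [-1.28, 1.11, 0.6, 1.51, 0.51, 1.81, 2.32], [0.5, 0.55, 0.21])]
1.57 0.3 [(np.float64(0.0), [-1.35, 1.02, 0.73, 1.53, 0.55, 1.84, -0.69], [0.5, 0.55, 0.3]), (np.float64(0.0), [-1.29, 0.98, 0.62, 1.52, 0.6, 1.89, 2.39], [0.5, 0.55, 0.3])]
yellow top [0.44796743 0.34601433 0.19956134] green top [0.55661497 0.35673849 0.19805883]
yellow base [0.45921895 0.34315186 0.        ] [0.44080639 0.3583483  0.        ] green base [0.56989585 0.36132755 0.        ] [0.55438873 0.36542115 0.        ]
pitcher rim pts [[0.682, 0.554, 0.2], [0.682, 0.737, 0.2], [0.618, 0.675, 0.2]] [0.77821422 0.60639514 0.        ] [0.81914148 0.40218705 0.        ]
```

Request:
apply_moves --increments "60 0.012 -0.004 -0.002 0.06 -0.06 -0.3; 60 0.012 -0.004 -0.002 0.06 -0.06 -0.3; 60 0.012 -0.004 -0.002 0.06 -0.06 -0.3; 60 0.012 -0.004 -0.002 0.06 -0.06 -0.3; 60 0.012 -0.004 -0.002 0.06 -0.06 -0.2; 60 0.012 -0.004 -0.002 0.06 -0.06 -0.1; 60 0.008 -0.004 -0.002 0.06 -0.06 0; 60 0 0 0 0 0 0"

```text
clock: 3.35
tcp_pos: [0.4884, 0.2689, 0.2805]
orientation: [-0.012, 0.003, -0.225]
contact_force: [-1.0, 0.4, 0.4]
grip_width: 0.0597
```

```bash
python3 -c "
from h import *
to([(.969,-.247,0),(.247,.969,0),(0,0,1)],(.503,.245,.26))"
```

```text
t 3.35 q [-0.653, 0.657, -0.673, 2.347, 1.805, 1.909, -1.24] p [0.4884, 0.2689, 0.2805] w 59.7 F [-1.0, 0.4, 0.4]
axes(cols) [[0.975, 0.223, 0.005], [-0.223, 0.975, 0.012], [-0.002, -0.012, 1.0]]
shift tool(units) [0.0196, -0.0198, -0.0207] turn tool(units) [0.1, -0.01, -0.2] world d [0.0146, -0.0239, -0.0205]
```

Request:
apply_moves --increments "60 0.006 -0.006 0 0.03 0 -0.06; 60 0.006 -0.006 0 0.03 0 -0.06; 60 0.006 -0.006 -0.005 0.03 0 -0.06; 60 0.001 -0.002 -0.01 0 0 0; 60 0 0 -0.01 0 0 0; 60 0 0 -0.01 0 0 0; 60 0 0 -0.005 0 0 0; 60 0 0 0 0 0 0"

```text
clock: 4.15
tcp_pos: [0.5013, 0.2474, 0.2398]
orientation: [-0.001, 0.003, -0.243]
contact_force: [0.1, 0.0, -0.5]
grip_width: 0.0603
```

```bash
python3 -c "
from h import *
to([(.969,-.247,0),(.247,.969,0),(0,0,1)],(.503,.245,.21))
for n in('scene','wrist','side'):
    f=cam(n);cv2.imwrite(f'pics/{n}1.png',f['color'])
a=cv2.imread('pics/wrist1.png');b=cv2.imread('pics/scene1.png')[60:260,230:550];b=cv2.resize(b,None,fx=2,fy=2)
c=cv2.imread('pics/side1.png')[150:390,230:550]
h=np.zeros((600,800,3),np.uint8);h[:250,:400]=cv2.resize(a,(400,250));h[:250,400:]=cv2.resize(b,(400,250));h[250:580,:440]=cv2.resize(c,(440,330));cv2.imwrite('pics/m1.png',h)"
```

```text
t 4.15 q [-0.686, 0.735, -0.568, 2.361, 1.829, 1.899, -1.359] p [0.5013, 0.2474, 0.2398] w 60.3 F [0.1, 0.0, -0.5]
axes(cols) [[0.971, 0.241, 0.003], [-0.241, 0.971, 0.001], [-0.003, -0.001, 1.0]]
shift tool(units) [0.0023, -0.0018, -0.0298] turn tool(units) [0.01, -0.02, -0.05] world d [0.0017, -0.0024, -0.0298]
```

View pics/m1.png

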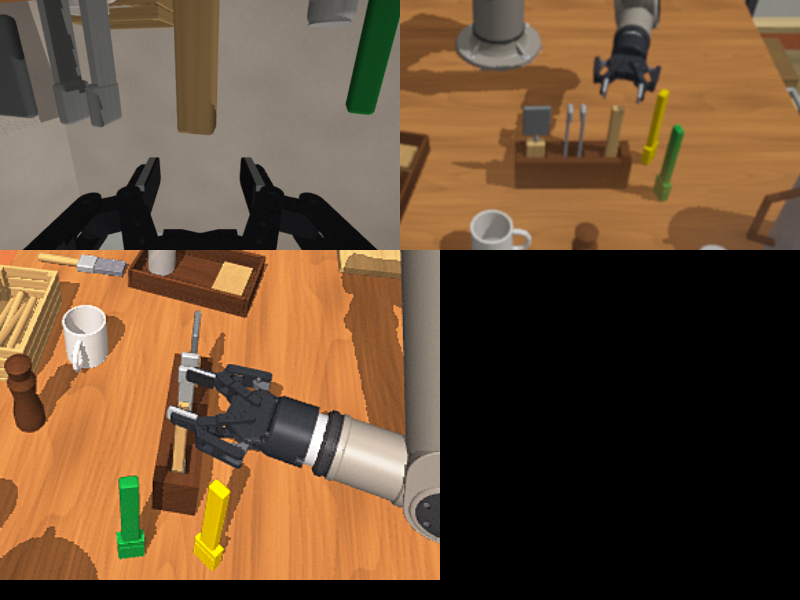

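The wrist view is upside down in this pose. It shows the handle end at (197,130) of its panel, midway between the fingers at 150 and 248. In the side panel the fingers stand at the brush, clear of the yellow one. I'll descend.

Request:
apply_moves --increments "60 0.001 0 -0.02 0 0 0; 60 0.001 0 -0.02 0 0 0; 60 0 0 -0.02 0 0 0; 60 0 0 -0.02 0 0 0; 60 0 0 -0.015 0 0 0; 60 0 0 -0.01 0 0 0; 60 0 0 0 0 0 0; 60 0 0 0 0 0 0"

```text
clock: 5.1
tcp_pos: [0.5033, 0.2465, 0.1364]
orientation: [0.0, 0.002, -0.244]
contact_force: [0.1, 0.5, 0.1]
grip_width: 0.0601
```

```bash
python3 -c "
from h import *
to([(.969,-.247,0),(.247,.969,0),(0,0,1)],(.503,.245,.116))"
```

```text
t 5.1 q [-0.82, 0.969, -0.385, 2.312, 1.833, 1.899, -1.587] p [0.5033, 0.2465, 0.1364] w 60.1 F [0.1, 0.5, 0.1]
axes(cols) [[0.97, 0.242, 0.002], [-0.242, 0.97, -0.001], [-0.002, 0.0, 1.0]]
shift tool(units) [0.0001, -0.0015, -0.0204] turn tool(units) [-0.0, -0.02, -0.04] world d [-0.0003, -0.0015, -0.0204]
```

Request:
apply_moves --increments "60 0.001 0 -0.01 0 0 0; 60 0.001 0 -0.01 0 0 0; 60 0 0 0 0 0 0; 20 0 0 0 0 0 0; 15 0 0 0 0 0 0; 15 0 0 0 0 0 0; 15 0 0 0 0 0 0; 15 0 0 0 0 0 0" --squeeze 60

```text
clock: 5.9
tcp_pos: [0.5052, 0.246, 0.116]
orientation: [0.001, 0.002, -0.244]
contact_force: [-1.4, -0.2, -0.9]
grip_width: 0.024
```

```bash
python3 -c "
from h import *
st()"
```

```text
t 5.9 q [-0.832, 1.016, -0.361, 2.295, 1.84, 1.899, -1.619] p [0.5052, 0.246, 0.116] w 24.0 F [-1.4, -0.2, -0.9]
axes(cols) [[0.97, 0.242, 0.002], [-0.242, 0.97, -0.001], [-0.002, 0.0, 1.0]]
```

Request:
apply_moves --increments "15 0 0 0.01 0 0 0; 15 0 0 0.015 0 0 0; 15 0 0 0.02 0 0 0; 15 0 0 0.02 0 0 0; 15 0 0 0.02 0 0 0; 15 0 0 0.02 0 0 0; 15 0 0 0.02 0 0 0; 15 0 0 0.01 0 0 0" --squeeze 90

```text
clock: 6.7
tcp_pos: [0.5053, 0.2456, 0.2529]
orientation: [0.002, 0.001, -0.244]
contact_force: [-0.0, -0.4, -2.4]
grip_width: 0.0232
```

```bash
python3 -c "
from h import *
st()"
```

```text
t 6.7 q [-0.8, 0.666, -0.423, 2.369, 1.798, 1.79, -1.372] p [0.5053, 0.2456, 0.2529] w 23.2 F [-0.0, -0.4, -2.4]
axes(cols) [[0.97, 0.242, 0.001], [-0.242, 0.97, -0.002], [-0.001, 0.001, 1.0]]
```

Request:
apply_moves --increments "15 0 0 0.015 0 0 -0.2; 15 0 0 0.015 0 0 -0.3; 15 0 0 0.015 0 0 -0.3; 15 0 0 0.015 0 0 -0.3; 15 0 0 0.015 0 0 -0.3; 15 0 0 0.01 0 0 -0.3; 15 0 0 0 0 0 0; 15 0 0 0 0 0 0"

```text
clock: 7.5
tcp_pos: [0.5055, 0.2455, 0.3355]
orientation: [-0.0, 0.003, -0.448]
contact_force: [-0.9, 0.4, -2.4]
grip_width: 0.0231
```

```bash
python3 -c "
from h import *
st()
f=cam('scene');cv2.imwrite('pics/s2.png',cv2.resize(f['color'][20:240,220:500],None,fx=2.5,fy=2.5))"
```

```text
t 7.5 q [-0.802, 0.51, -0.444, 2.229, 1.596, 1.79, -1.13] p [0.5055, 0.2455, 0.3355] w 23.1 F [-0.9, 0.4, -2.4]
axes(cols) [[0.901, 0.433, 0.003], [-0.433, 0.901, -0.0], [-0.003, -0.001, 1.0]]
```

View pics/s2.png

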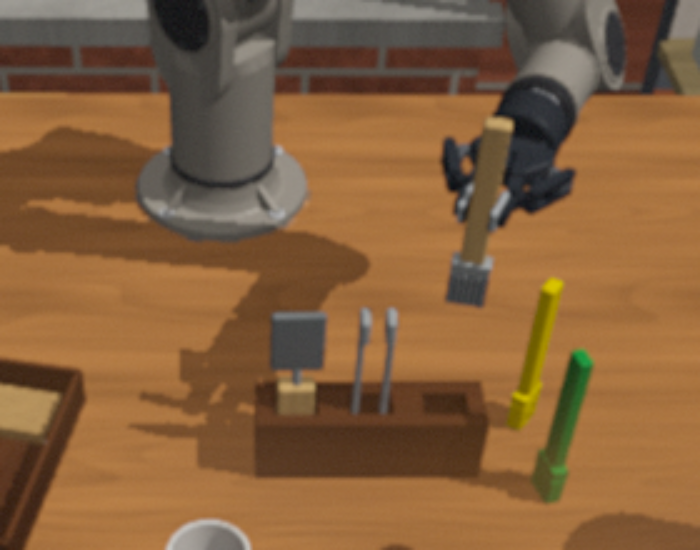

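The brush is out, held at the mid-handle at crop (485,200) with its head down at (470,280). All the bystanders are standing. Now the half turn about the tool's x axis, which takes joint 7 from −1.13 to about 2.0.

Request:
apply_moves --increments "15 0 0 0 -0.5 0 0; 15 0 0 0 -1 0 0; 15 0 0 0 -1 0 0; 15 0 0 0 -1 0 0; 15 0 0 0 -1 0 0; 15 0 0 0 -1 0 0; 15 0 0 0 -1 0 0; 15 0 0 0 -1 0 0"

```text
clock: 8.35
tcp_pos: [0.5055, 0.2453, 0.335]
orientation: [-0.891, 0.205, -0.415]
contact_force: [0.2, -0.0, -1.7]
grip_width: 0.0233
```

Request:
apply_moves --increments "15 0 0 0 -1 0 0; 15 0 0 0 -1 0 0; 15 0 0 0 -1 0 0; 15 0 0 0 -1 0 0; 15 0 0 0 -1 0 0; 15 0 0 0 -1 0 0; 15 0 0 0 -1 0 0; 15 0 0 0 -1 0 0"

```text
clock: 9.15
tcp_pos: [0.5055, 0.2453, 0.3349]
orientation: [-1.832, 0.419, -0.306]
contact_force: [-0.8, -0.4, -1.2]
grip_width: 0.0234
```

Request:
apply_moves --increments "15 0 0 0 -1 0 0; 15 0 0 0 -1 0 0; 15 0 0 0 -1 0 0; 15 0 0 0 -1 0 0; 15 0 0 0 -1 0 0; 15 0 0 0 -1 0 0; 15 0 0 0 -1 0 0; 15 0 0 0 -1 0 0"

```text
clock: 9.95
tcp_pos: [0.5055, 0.2453, 0.335]
orientation: [-2.762, 0.63, -0.096]
contact_force: [-0.1, 0.3, -1.1]
grip_width: 0.0226
```

```bash
python3 -c "
from h import *
to([(.969,-.247,0),(-.247,-.969,0),(0,0,-1)],(.505,.245,.26))"
```

```text
t 9.95 q [-0.893, 0.495, -0.334, 2.236, 1.575, 1.738, 1.686] p [0.5055, 0.2453, 0.335] w 22.6 F [-0.1, 0.3, -1.1]
axes(cols) [[0.901, -0.412, 0.132], [-0.433, -0.857, 0.279], [-0.003, -0.309, -0.951]]
shift tool(units) [-0.0001, 0.0236, 0.0712] turn tool(units) [-2.61, -0.24, -1.64] world d [-0.0005, -0.0003, -0.075]
```

Request:
apply_moves --increments "15 0 0 0 -0.9 0 0; 15 0 0 0 -0.9 0 0; 15 0 0 0 -0.81 0 0; 15 0 0 0 0 0 -0.4; 15 0 0 0.01 0 0 -0.4; 15 0 0 0.01 0 0 -0.4; 15 0 0 0.01 0 0 -0.4; 15 0 0 0 0 0 0"

```text
clock: 10.75
tcp_pos: [0.5052, 0.2443, 0.304]
orientation: [-3.113, 0.4, 0.003]
contact_force: [0.1, 0.3, -1.6]
grip_width: 0.0232
```

```bash
python3 -c "
from h import *
to([(.969,-.247,0),(-.247,-.969,0),(0,0,-1)],(.505,.245,.26))
import pickle
a=cam('scene');b=cam('side');pickle.dump((a,b),open('D1.pkl','wb'))
h=np.zeros((600,800,3),np.uint8)
h[:,:400]=cv2.resize(a['color'][10:190,370:490],(400,600));h[:,400:]=cv2.resize(b['color'][190:370,320:440],(400,600));cv2.imwrite('pics/m2.png',h)"
```

```text
t 10.75 q [-0.886, 0.516, -0.326, 2.372, 1.752, 1.68, 1.866] p [0.5052, 0.2443, 0.304] w 23.2 F [0.1, 0.3, -1.6]
axes(cols) [[0.967, -0.253, -0.002], [-0.253, -0.967, 0.003], [-0.002, -0.003, -1.0]]
shift tool(units) [-0.0002, -0.0005, 0.044] turn tool(units) [-0.02, 0.02, -0.05] world d [-0.0002, 0.0007, -0.044]
```

View pics/m2.png

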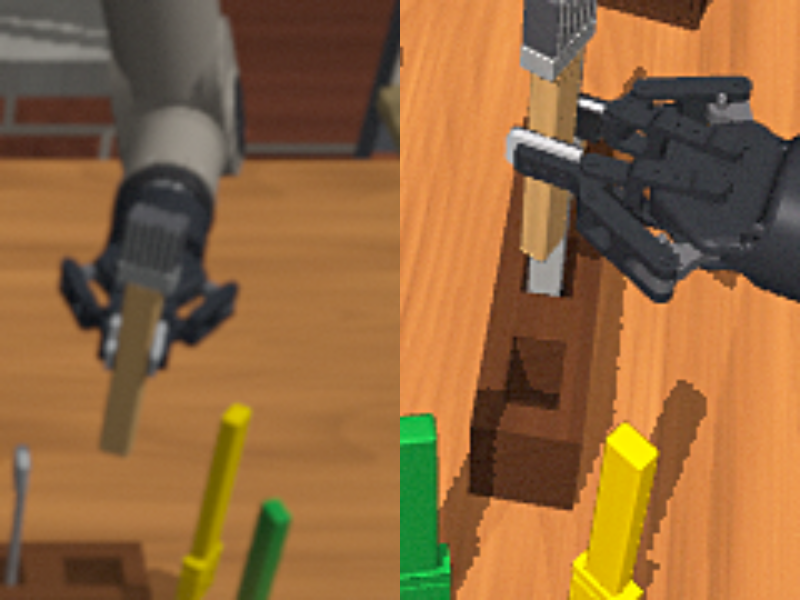

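```bash
python3 - <<'E'
from h import *
import pickle
a,b=pickle.load(open("D1.pkl","rb"))
s=lambda u,v:(370+u*.3-.3,10+v*.3-.3);t=lambda u,v:(320+(u-400)*.3-.3,190+v*.3-.3)
print("end",tri((a,*s(115,448)),(b,*t(541,252))))
print("end at z .212",atz(a,*s(115,448),.212),atz(b,*t(541,252),.212))
print("handle/head joint",tri((a,*s(146,280)),(b,*t(553,75))))
print("pocket",[atz(b,*t(*p),.084).round(3).tolist() for p in((515,337),(567,340),(560,408),(507,399))],[atz(a,*s(*p),.084).round(3).tolist() for p in((63,558),(120,558),(126,583),(66,583))])
for z in(.212,.354):print("vertical brush predicted",z,[((np.array(proj(a,(.503,.244,z)))-[370,10])/.3).round(),((np.array(proj(b,(.503,.244,z)))-[320,190])/.3+[400,0]).round()])
E
```

```text
end [0.50468271 0.24634972 0.20997704]
end at z .212 [0.50476079 0.24467966 0.212     ] [0.50571519 0.24990296 0.212     ]
handle/head joint [0.50410603 0.24939505 0.35590546]
pocket [[0.519, 0.223, 0.084], [0.487, 0.219, 0.084], [0.486, 0.266, 0.084], [0.518, 0.266, 0.084]] [[0.491, 0.222, 0.084], [0.491, 0.268, 0.084], [0.52, 0.269, 0.084], [0.52, 0.221, 0.084]]
vertical brush predicted 0.212 [array([113., 445.]), array([546., 243.])]
vertical brush predicted 0.354 [array([141., 286.]), array([562.,  61.])]
```

The brush hangs vertical, head up. The handle end triangulates to (0.505, 0.246, 0.210) and the pocket centre to (0.504, 0.244), so they're within 2–3 mm against ±8 mm or more of clearance. I'll lower it.

Request:
apply_moves --increments "15 0 0 0.02 0 0 0; 15 0 0 0.02 0 0 0; 15 0 0 0.02 0 0 0; 15 0 0 0.02 0 0 0; 15 0 0 0.02 0 0 0; 15 0 0 0.02 0 0 0; 15 0 0 0.01 0 0 0; 15 0 0 0 0 0 0"

```text
clock: 11.65
tcp_pos: [0.5059, 0.2476, 0.175]
orientation: [-3.108, 0.401, 0.0]
contact_force: [0.7, -0.5, -1.8]
grip_width: 0.0231
```

```bash
python3 -c "
from h import *
to([(.969,-.247,0),(-.247,-.969,0),(0,0,-1)],(.505,.244,.106))"
```

```text
t 11.65 q [-0.908, 0.853, -0.293, 2.333, 1.781, 1.789, 1.587] p [0.5059, 0.2476, 0.175] w 23.1 F [0.7, -0.5, -1.8]
axes(cols) [[0.967, -0.254, 0.001], [-0.254, -0.967, 0.007], [-0.001, -0.007, -1.0]]
shift tool(units) [0.0001, 0.0042, 0.0689] turn tool(units) [-0.06, 0.01, -0.06] world d [-0.0009, -0.0036, -0.069]
```

Request:
apply_moves --increments "15 0 0.004 0 -0.06 0 0; 15 0 0 0.012 0 0 0; 15 0 0 0.012 0 0 0; 15 0 0 0.012 0 0 0; 15 0 0 0.012 0 0 0; 15 0 0 0.01 0 0 0; 15 0 0 0.006 0 0 0; 15 0 0 0 0 0 0"

```text
clock: 12.45
tcp_pos: [0.5048, 0.2433, 0.1111]
orientation: [-3.116, 0.402, 0.002]
contact_force: [-0.9, 0.2, -1.3]
grip_width: 0.023
```

```bash
python3 -c "
from h import *
to([(.969,-.247,0),(-.247,-.969,0),(0,0,-1)],(.505,.244,.104))"
```

```text
t 12.45 q [-0.92, 1.013, -0.265, 2.294, 1.795, 1.822, 1.479] p [0.5048, 0.2433, 0.1111] w 23.0 F [-0.9, 0.2, -1.3]
axes(cols) [[0.967, -0.254, -0.001], [-0.254, -0.967, 0.0], [-0.001, -0.0, -1.0]]
shift tool(units) [0.0, -0.0008, 0.0071] turn tool(units) [-0.0, 0.01, -0.06] world d [0.0002, 0.0007, -0.0071]
```

Request:
apply_moves --increments "15 0 0 0.002 0 0 0; 15 0 0 0.002 0 0 0; 15 0 0 0.002 0 0 0; 15 0 0 0.001 0 0 0; 15 0 0 0 0 0 0; 15 0 0 0 0 0 0; 15 0 0 0 0 0 0; 15 0 0 0 0 0 0"

```text
clock: 13.25
tcp_pos: [0.5049, 0.2433, 0.105]
orientation: [-3.115, 0.401, 0.001]
contact_force: [-0.1, -0.2, -1.9]
grip_width: 0.0231
```

```bash
python3 -c "
from h import *
st()"
```

```text
t 13.25 q [-0.921, 1.027, -0.261, 2.288, 1.796, 1.824, 1.469] p [0.5049, 0.2433, 0.105] w 23.1 F [-0.1, -0.2, -1.9]
axes(cols) [[0.967, -0.254, -0.0], [-0.254, -0.967, 0.001], [-0.001, -0.001, -1.0]]
```

Request:
apply_moves --increments "15 0 0 0.001 0 0 0; 15 0 0 0.001 0 0 0; 15 0 0 0.001 0 0 0; 15 0 0 0.001 0 0 0; 15 0 0 0 0 0 0; 24 0 0 0 0 0 0; 32 0 0 0 0 0 0; 40 0 0 0 0 0 0"

```text
clock: 14.05
tcp_pos: [0.5049, 0.2433, 0.1013]
orientation: [-3.115, 0.402, -0.001]
contact_force: [0.6, -0.4, -0.0]
grip_width: 0.0399
```

```bash
python3 -c "
from h import *
st()
f=cam('side')
cv2.imwrite('pics/m3.png',cv2.resize(f['color'][150:390,240:500],None,fx=2.3,fy=2.3))"
```

```text
t 14.05 q [-0.922, 1.037, -0.259, 2.284, 1.796, 1.826, 1.463] p [0.5049, 0.2433, 0.1013] w 39.9 F [0.6, -0.4, -0.0]
axes(cols) [[0.967, -0.254, 0.001], [-0.254, -0.967, 0.001], [0.0, -0.001, -1.0]]
```

View pics/m3.png

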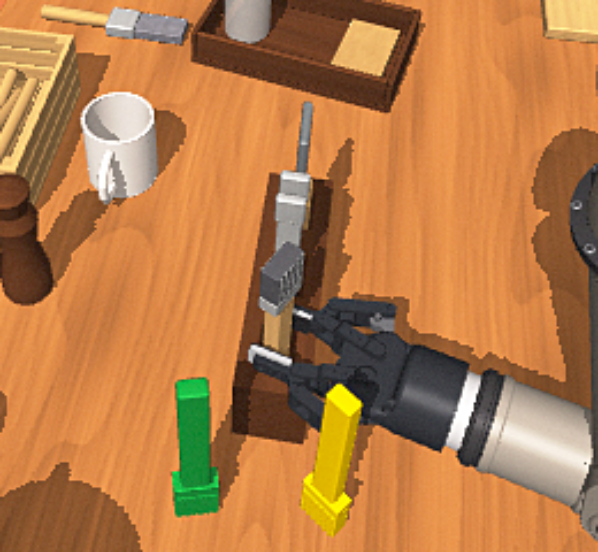

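The brush stands in the pocket, head up at crop (282,275), and the fingers are open on both sides of it. Before backing out along the tool axis, I'll check that the retreat is reachable.

```bash
python3 - <<'E'
from ik import *
q0=np.array([-0.922,1.037,-0.259,2.284,1.796,1.826,1.463]);g=G([(.967,-.254,0),(-.254,-.967,0),(0,0,-1)])
for d in(.02,.04,.06):
    b=ik(np.array([.5049,.2433,.103])-d*np.array([.967,-.254,0]),g,3,q0);print(d,b[0][0],b[0][1].round(2))
E
```

```text
0.02 6.415962384650473e-08 [-0.95  1.04 -0.29  2.29  1.75  1.85  1.45]
0.04 1.3200126489137597e-07 [-0.98  1.05 -0.31  2.3   1.7   1.87  1.43]
0.06 1.991360278431981e-07 [-1.    1.05 -0.34  2.31  1.65  1.88  1.41]
```

Request:
apply_moves --increments "48 0 0 0 0 0 0; 48 0 0 0 0 0 0; 48 -0.005 0 0 0 0 0; 48 -0.01 0 0 0 0 0; 48 -0.01 0 0 0 0 0; 48 -0.015 0 0 0 0 0; 48 -0.015 0 0 0 0 0; 48 -0.005 0 0 0 0 0"

```text
clock: 14.9
tcp_pos: [0.4451, 0.2599, 0.1005]
orientation: [-3.115, 0.397, 0.003]
contact_force: [0.6, -0.8, 1.0]
grip_width: 0.0482
```

```bash
python3 -c "
from h import *
st()
a=cam('scene');b=cam('side')
h=np.zeros((500,800,3),np.uint8)
h[:,:400]=cv2.resize(a['color'][70:270,270:430],(400,500));h[:,400:]=cv2.resize(b['color'][180:380,300:460],(400,500));cv2.imwrite('pics/m4.png',h)"
```

```text
t 14.9 q [-1.034, 1.052, -0.316, 2.309, 1.642, 1.859, 1.4] p [0.4451, 0.2599, 0.1005] w 48.2 F [0.6, -0.8, 1.0]
axes(cols) [[0.968, -0.251, -0.002], [-0.251, -0.968, 0.001], [-0.002, -0.001, -1.0]]
```

View pics/m4.png

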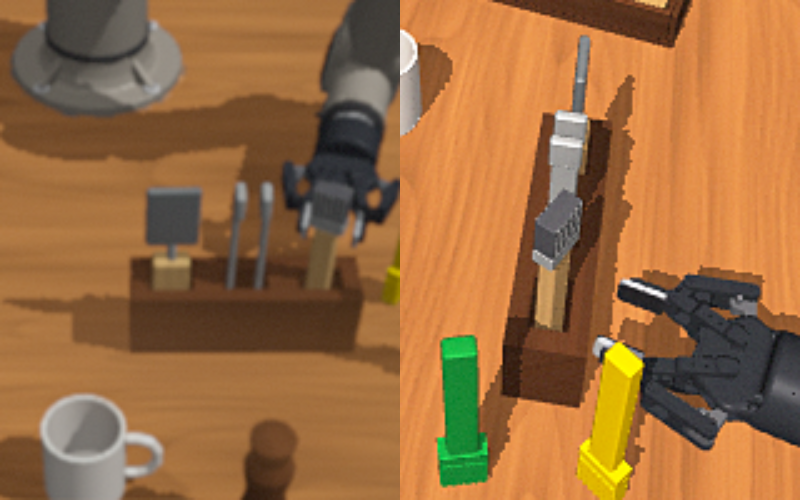

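```bash
python3 -c "
from h import *
a=cam('scene');b=cam('side')
print('head end',tri((a,270+334*.4,70+183*.4),(b,300+162*.4,180+212*.4)))
o=r.get_obs();print(o['contact_force'],o['qvel'].round(3))
r.hand_in()"
```

```text
head end [0.50025532 0.24494022 0.20976479]
[-0.08513452 -0.16297529  0.51448934] [ 0.014 -0.002  0.006  0.    -0.     0.002  0.001]
the job is handed in; nothing more can be done
```

The grill brush is back in its own pocket handle-down, with the wire head up, and the job is handed in. It took about 15 s of the 69 s allowed.

**What I did:** I gripped the handle at mid-length with the tool horizontal and drew the brush straight up. A half turn about the tool's axis put the head up without a regrip on the tray. I then lowered it to the pocket floor, opened the fingers and backed out about 60 mm.

**Last checks:**
- **Seating:** the head end measured at z ≈ 0.210 m, against 0.208 m for a brush on the pocket floor. It stands upright at about (0.50, 0.245) m.
- **Bystanders:** the last picture shows the spatula, tongs, mug and grinder standing in place, along with the green and yellow look-alikes. The canister and matchbox were outside that picture but unmoved in the one before it.
- **Robot:** the force reading was near zero (under 1 N), with the fingers clear of the brush.

**Not as planned:**
- A grip exactly along +x was out of reach, so I yawed the tool about 0.25 rad. The brush took up that yaw and stands turned by about as much in its pocket.
- I did not feel a clear floor contact while lowering, so the height measurement above is what shows that the brush is seated.

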